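# Set the filling stand to the tub and seat the dosing funnel

## Task

Get the filling stand ready for the tub that stands under its ring: squeeze the red release lever against the black handle, slide the empty holder to the lowest notch at which the funnel's spout will still hang clear above the rim of that tub, and let go so that the holder locks. Then lift the funnel out of the blue crock and lower it gently into the ring until it sits upright and fully home, and let go. Leave the tubs and everything else where they stand.

Things in the scene. Friction and masses are not known exactly. Their poses are not given: they have to be found in the camera images.
- stand: Steel filling stand, bolted down. Origin on the table, on the centre line of its notched column (20 x 22 mm, 255 mm high); z up. Ring on its +y side, handle on its -y side. Foot 12 mm high: plate x -76..76, y -83..43 mm, and two legs 20 mm wide, centred at x = +-66, on to y = 183. The tub to fill stands on the table between the legs.
- holder (a joint): Height of the blue sliding holder, m, up is +. Seven notches, 16 mm apart: 0, 0.016, 0.032, 0.048, 0.064, 0.080, 0.096; starts in 0.032, 0.048 or 0.064. Locked, it rests at the notch value with 2 mm upward play and cannot be forced on. Lever squeezed, it slides freely and sinks by its weight (0.28 kg) unless held. Let go within 4 mm of a notch value, it snaps into that notch.
- release_lever (a joint): Angle of the red release lever, rad: 0 = sprung out, its nose fully in a notch (locked); free of the notches above 0.14; 0.17 = squeezed against its stop. It swings level about an upright pivot; spring 7 N at the paddle at first, 13 N at the stop.
- holder_grip (a point): Where to squeeze: centre of the two side-by-side handle bars (20 mm high, level, along y) as they lie when squeezed; on the holder, 115 mm from the column, 96 mm + holder above the table. Axes as the stand's. Pinch along x from above: black fixed bar's outer face at x = -18 mm; red lever's at +29 sprung out, +18 squeezed (47, then 36 mm across). Bars reach 25 mm either way in y; free above and below.
- holder_seat (a point): Centre of the holder's steel ring, 130 mm from the column to the stand's +y, half-way up the ring (16 mm high, 100 mm outer diameter). Its inside tapers, narrower below: 80 mm diameter at this level, radius growing 0.7 mm per mm of height, as the funnel's cone. Level with holder_grip: 96 mm + holder above the table.
- funnel_knob (a point): Centre of the funnel's black knob (28 mm diameter, 26 mm high, upright), where to grasp it from above. Round, slippery steel funnel, 0.2 to 0.4 kg: rim (112 mm diameter, with a 12 mm wide bridge that carries the knob) 30 mm below this point, spout tip 115 mm below. Starts upright, its taper resting in the crock's mouth; lift it straight up 70 mm to clear the crock.
- funnel_seat (a point): Point on the funnel's axis 52 mm below the knob's centre, where its cone is 80 mm in diameter: it comes to holder_seat, within 2 mm in height, when the funnel is home in the ring.
- spout_tip (a point): Lower end of the funnel's spout (20 mm diameter), on its axis, 63 mm below funnel_seat; so 63 mm below holder_seat once the funnel is home.
- tall_rim (a point): Centre of the rim of the tall white tub: 104 mm high, 88 mm diameter at the rim, 78 at the foot, empty, loose. One of the two tubs stands under the ring (within 12 mm of its axis), the other stands behind the crock, out of use.
- short_rim (a point): Centre of the rim of the short yellow tub: 40 mm high, otherwise as the tall one.
- crock: Blue stoneware crock, loose, 0.7 kg, 91 mm diameter, 80 mm high, 80 mm across the mouth; the funnel is parked in it. Origin at the centre of its underside.
- syrup: Bystander: amber bottle, 62 mm diameter, 170 mm high. Origin under its centre.
- coconut_can: Bystander: can, 74 mm diameter, 110 mm high. Origin under its centre.
- glaze_brush: Bystander: wooden brush lying flat, 200 mm long. Origin under its centre.
- rice_spoon: Bystander: spoon lying flat, 220 mm long. Origin under its centre.
- tongs: Bystander: steel tongs lying flat, 240 mm long and 60 mm wide, near the robot. Origin under its middle.
Not all that is in view belongs to the job. Leave any green or purple look-alike of the part that bears funnel_knob alone. What is shaped like the part that bears tall_rim but purple is not meant.

How it is judged:
By the outcome, as a careful person would: the job done as asked, in the order asked, and still so for the second after the job is handed in, with the robot touching nothing.
It also fails if it takes over 58 s, if anything falls off the work surface, if the arm or the gripper's body presses on something with over 40 N, if the wrist force passes 120 N, or if a joint passes its speed limit or range.

## Robot

A 7-joint arm with a two-finger parallel gripper is mounted at the origin on the work surface. World frame = base frame: x ahead of the robot, y to its left, z up, the work surface at z = 0. Lengths are in m, angles in rad, forces in N, time in s.
With the tool pointing down it reaches from about 0.425 to 0.875 m from the base axis. Payload 4.7 kg.
Tool frame: the origin (TCP) lies at the very end of the fingers, on their centre line; the grasp point (between the pads) lies behind it (ctrl.tcp_to_grasp is the y of the grasp point in the tool frame, in m); y points along the fingers, x is the direction in which the jaws open and shut, and the axes are right-handed (so a half turn about y gives the same grasp; the last joint's range is limited). The gripper opens to 87 mm and grips with 3 to 60 N. Pads are 19 mm wide; open, the fingers measure 117 mm over their backs; the gripper's body (75 mm by 190 mm) begins 51 mm behind the grasp point.
Start: joints at [1.145, 0.321, -0.07, 1.45, 0.023, 1.371, -0.057], TCP at [0.277, -0.588, 0.223] pointing down, gripper open.
Joint ranges: [-2.86, 2.86], [-0.3, 2.09], [-1.38, 1.24], [0.06, 2.45], [-1.56, 4.7], [0.09, 2.05], [-2.69, 2.69]. Speed limits (rad/s): [2.57, 2.57, 3.14, 3.14, 3.14, 3.14, 3.14].

## Interface

Orientations are given as a rotation vector (axis times angle).
In Python, from bench import ctrl, get_image, workorder gives the robot as it stands.
- The arm moves only by the tool drive_tool, never from a script. Its argument "increments" is text: rows parted by semicolons, each of 5 numbers parted by spaces: the shift along the tool's x, y, z in mm, then the turn about the tool's y in degrees, then the closure in counts, from 0 (fully open) to 255 (shut). In form: tx ty tz yaw fingers; .... A call has 1 to 20 rows; each row shifts and turns the commanded pose from where the row before left it, along the tool's axes as they then stand; what a row does not reach is not made up. A row lasts 1/8 s, in which the tool goes at most 62.5 mm and 10.7 degrees, less where a joint would pass 70% of its speed; a pose out of reach is approached as far as the arm can. A call is refused whole if a number of a shift passes 62.5 or a number of a turn 10.7, either way. A call with a gripper value outside its range is refused whole. The fingers move at their own pace and stop on an object; "squeeze" is the grip in N (left out, the last holds). Time passes only in rows, so rows that do not move let the fingers close. It gives the time, the measured TCP pose, the force and the opening at its end, in the units of the state.
- ctrl.get_state(): the state, without advancing time (a new reading comes with each control period).
- get_image(name): name is "scene" or "side" or "wrist"; returns a dict with "img" (420x560x3 uint8, red, green, blue), "mtx" (3x3 intrinsics, pixels), "camera_from_world" (4x4, takes a point from world to camera coordinates). Camera axes: x right, y up, looking along -z (the intrinsics and any distortion apply to the point x, -y, -z); pixel columns grow to the right and rows downward; lengths in m; the calibration is good to about 2 mm. A picture is of the moment at which its call begins. There is no depth.
- workorder.close_job(): hands the job in, once; it reports no verdict.
The state is a dict: "time": time; "joint_positions": joint angles; "qd": joint speeds; "joint_torque": joint torques, N m; "position": TCP position; "tool_rot": TCP orientation; "ft_force": force on the tool from outside, world axes, zero at the start; "torque": the same for the moment, N m; "grip_width": opening from 0.0 (shut) to 1.0 (fully open).
Only numpy, scipy, OpenCV 4.12 (cv2) and the standard library are available. Lean on these libraries where they do the work, as an engineer would, in place of code of your own. Each camera call takes 0.05 s, during which the arm holds its last target.

## Working session

There is one attempt and no reset: what is moved stays moved. The work goes in short steps, Python scripts to look and compute and a tool call to move; the robot and the scene stay as the last step left them, time stands still between calls to the robot, and variables do not carry over. Pictures are saved under pics/ and viewed, and the job is handed in when it is done.

Besides the shell and the picture viewer there is one more tool, called after "Call:" by a JSON object that holds its "api" and its "payload". drive_tool: Moves the arm, as the interface text tells. Its arguments: {"type":"object","properties":{"increments":{"type":"string"},"squeeze":{"type":"number"}},"required":["increments"]}

```bash
ls; mkdir -p pics; python3 - <<'E'
from bench import ctrl,get_image
import cv2
print(ctrl.get_state(), ctrl.tcp_to_grasp)
for n in ["scene","side","wrist"]:
    d=get_image(n); cv2.imwrite(f"pics/{n}0.png",d["img"][:,:,::-1]); print(n,d["mtx"].tolist(),d["camera_from_world"].round(4).tolist(),[k for k in d])
E
```

```text
pics
{'time': 0.0, 'joint_positions': array([ 1.14510571,  0.32180812, -0.07010132,  1.45171983,  0.02258373,
        1.37080999, -0.05688979]), 'qd': array([-0.0003111 ,  0.00056661, -0.00133723,  0.0003318 , -0.00050073,
       -0.0001898 ,  0.00019704]), 'joint_torque': array([-1.85166323e-04, -4.91286385e+01, -4.03821990e-01, -3.12527955e+01,
       -6.38072868e-02,  4.36350110e-02,  1.73114868e-04]), 'position': array([ 0.27645869, -0.5876357 ,  0.22144882]), 'tool_rot': array([-1.38475262,  0.88067072, -0.87788901]), 'ft_force': array([0.27148765, 0.41546389, 0.92445897]), 'torque': array([0.02667211, 0.01869811, 0.01309172]), 'grip_width': 1.0020814696784517} -0.0187
scene [[441.12369242787673, 0.0, 284.3436659341152], [0.0, 441.12369242787673, 209.3435812530851], [0.0, 0.0, 1.0]] [[-0.446, 0.8948, 0.0184, 0.2122], [-0.6309, -0.3289, 0.7027, 0.2607], [0.6348, 0.3018, 0.7113, -1.6659], [0.0, 0.0, 0.0, 1.0]] ['img', 'mtx', 'camera_from_world']
side [[473.12850001440705, 0.0, 274.3119178773638], [0.0, 473.12850001440705, 203.98073280508842], [0.0, 0.0, 1.0]] [[-0.9971, -0.0745, 0.0154, 0.5425], [0.0667, -0.7581, 0.6488, -0.0551], [-0.0367, 0.6479, 0.7608, -1.2698], [0.0, 0.0, 0.0, 1.0]] ['img', 'mtx', 'camera_from_world']
wrist [[353.7213448742145, 0.0, 279.03876585764647], [0.0, 353.7213448742145, 209.86505121283184], [0.0, 0.0, 1.0]] [[0.4257, -0.9049, -0.0013, -0.6495], [0.8646, 0.4071, -0.2946, 0.0357], [0.2671, 0.1243, 0.9556, -0.3916], [0.0, 0.0, 0.0, 1.0]] ['img', 'mtx', 'camera_from_world']
```

View pics/scene0.png

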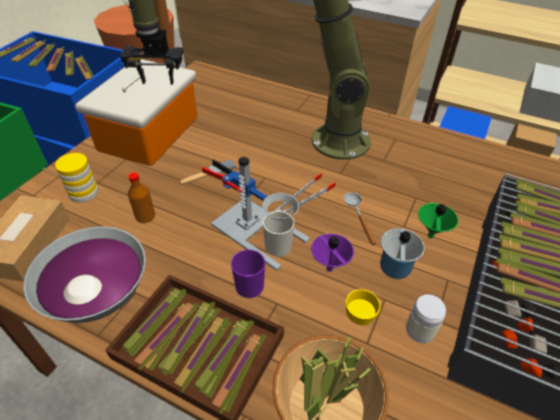

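View pics/side0.png

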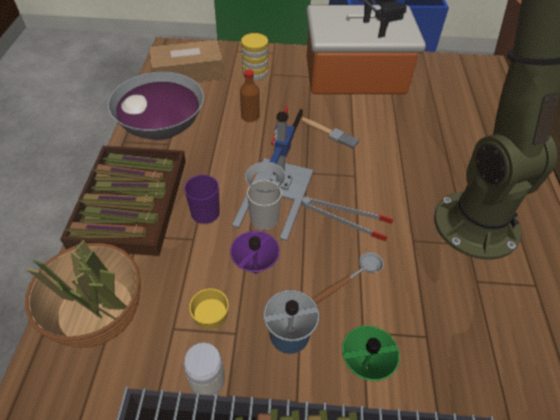

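View pics/wrist0.png

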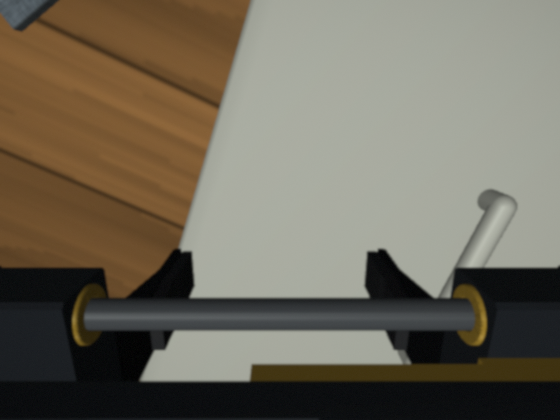

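```bash
python3 - <<'E'
import cv2
a=cv2.imread("pics/scene0.png")[140:280,170:350]; cv2.imwrite("pics/c1.png",cv2.resize(a,None,fx=4.4,fy=4.2857,interpolation=cv2.INTER_CUBIC))
a=cv2.imread("pics/side0.png")[95:245,220:400]; cv2.imwrite("pics/c2.png",cv2.resize(a,None,fx=4,fy=4,interpolation=cv2.INTER_CUBIC))
a=cv2.imread("pics/side0.png")[220:380,180:420]; b=cv2.imread("pics/scene0.png")[190:350,290:490]; 
cv2.imwrite("pics/c3.png",cv2.resize(a,None,fx=3,fy=3,interpolation=cv2.INTER_CUBIC));cv2.imwrite("pics/c4.png",cv2.resize(b,None,fx=3.6,fy=3.6,interpolation=cv2.INTER_CUBIC))
E
```

```text
(no output)
```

View pics/c1.png

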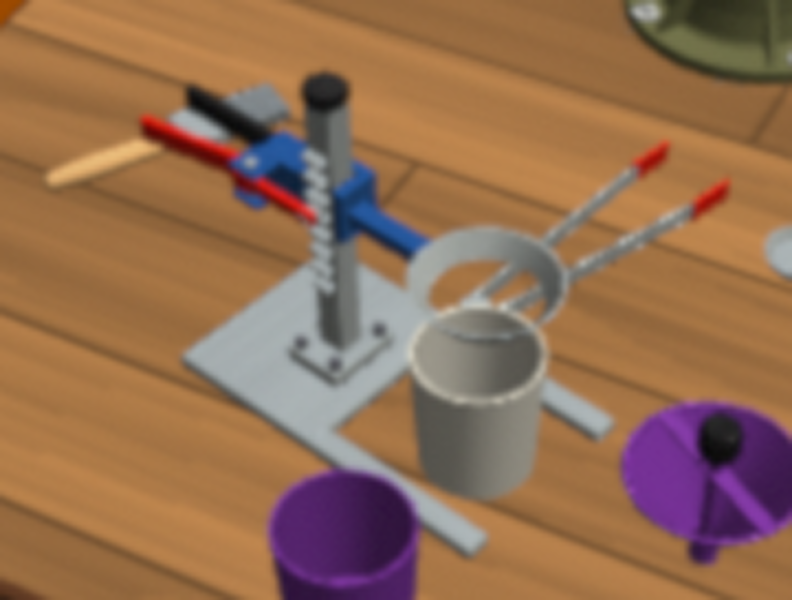

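View pics/c2.png

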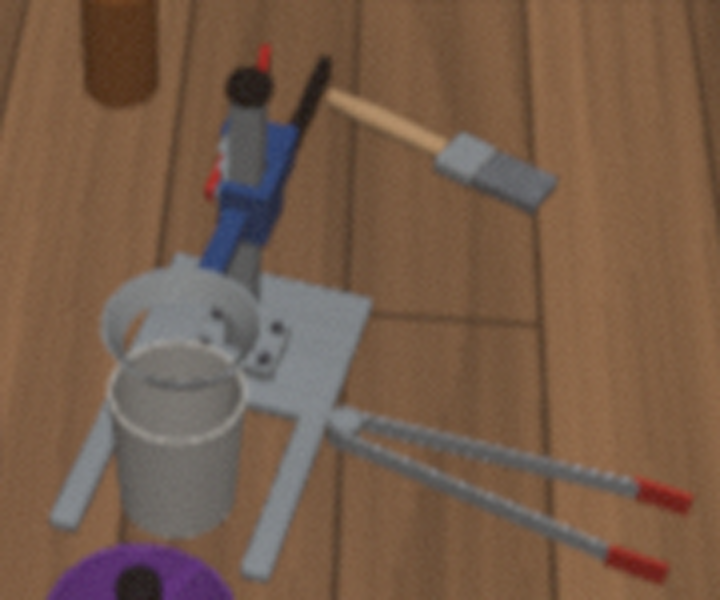

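View pics/c3.png

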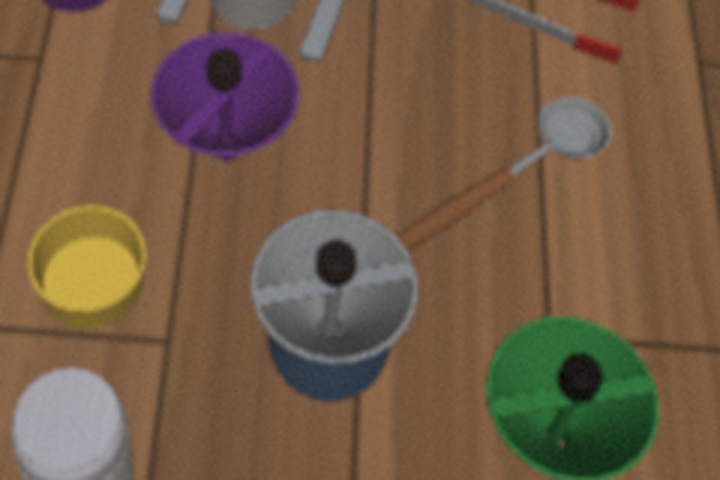

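View pics/c4.png

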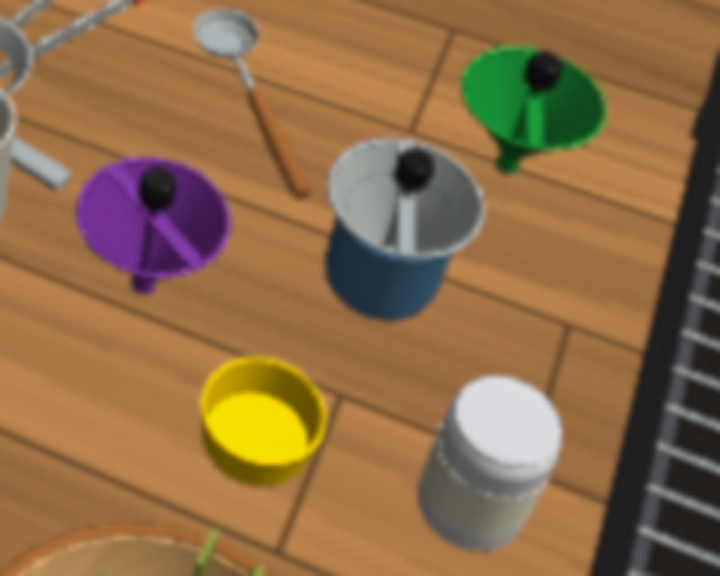

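```bash
cat > h.py <<'E'
import numpy as np, cv2
from scipy.optimize import least_squares
def cam(d): return np.array(d["mtx"]),np.array(d["camera_from_world"])
def proj(c,P):
    K,T=c; P=np.atleast_2d(P); q=P@T[:3,:3].T+T[:3,3]; q=q*[1,-1,-1]; u=q@K.T; return u[:,:2]/u[:,2:]
def tri(obs):
    f=lambda p: np.concatenate([proj(c,p)[0]-uv for c,uv in obs])
    r=least_squares(f,[.5,.1,.1]); return r.x,np.round(r.fun,1)
E
python3 - <<'E'
from h import *
from bench import get_image
cs=cam(get_image("scene"));cd=cam(get_image("side"))
import pickle; pickle.dump((cs,cd),open("cams.pkl","wb"))
S=lambda u,v:(170+u/4.4,140+v/4.2857); D=lambda u,v:(220+u/4,95+v/4)
obs=[(cd,(76,-83,12),D(180,255)),(cd,(-76,-83,12),D(372,298)),(cd,(76,183,0),D(52,525)),(cd,(56,183,0),D(78,531)),(cd,(-56,183,0),D(241,574)),(cd,(-76,183,0),D(268,580)),
(cs,(76,-83,0),S(187,362)),(cs,(76,183,0),S(468,557)),(cs,(56,183,0),S(487,542)),(cs,(-56,183,0),S(598,440)),(cs,(-76,183,0),S(613,427))]
def W(p,l):
    l=np.atleast_2d(l)/1000; c,s=np.cos(p[2]),np.sin(p[2])
    return np.c_[p[0]+c*l[:,0]-s*l[:,1],p[1]+s*l[:,0]+c*l[:,1],l[:,2]]
f=lambda p:np.concatenate([proj(c,W(p,l))[0]-uv for c,l,uv in obs])
r=least_squares(f,[.6,-.1,0],loss='soft_l1');p=r.x
print(p,np.degrees(p[2]));print(f(p).reshape(-1,2).round(1).tolist())
np.save("stand.npy",p)
th=np.linspace(0,2*np.pi,60)
for n,c in (("scene",cs),("side",cd)):
    im=cv2.imread(f"pics/{n}0.png"); k=5
    x0,y0=(190,145) if n=="scene" else (225,100)
    im=cv2.resize(im[y0:y0+120,x0:x0+155],None,fx=k,fy=k,interpolation=cv2.INTER_CUBIC)
    def L(l,col,cl=True):
        q=((proj(c,W(p,l))-[x0,y0]+.5)*k).astype(int); cv2.polylines(im,[q.reshape(-1,1,2)],cl,col,1)
    L([(76,-83,12),(76,183,12),(56,183,12),(56,43,12),(-56,43,12),(-56,183,12),(-76,183,12),(-76,-83,12)],(0,255,0))
    L([(10,11,255),(10,-11,255),(-10,-11,255),(-10,11,255)],(0,255,0))
    for h,col in ((32,(255,0,0)),(48,(255,255,0)),(64,(255,0,255))):
        z=96+h+8; L(np.c_[50*np.cos(th),130+50*np.sin(th),0*th+z],col)
        L([(-18,-90,z+2),(-18,-140,z+2)],col,False); L([(29,-90,z+2),(29,-140,z+2)],col,False)
    cv2.imwrite(f"pics/ov_{n}.png",im)
E
```

```text
[ 0.53335177 -0.09738548 -0.240157  ] -13.759982679791683
[[-0.2, -1.9], [1.1, -0.9], [-0.6, -0.0], [-0.0, 0.4], [-0.3, 0.6], [0.3, 1.1], [-1.7, -0.3], [-0.0, 0.3], [0.3, -0.6], [-0.3, 0.4], [0.4, -0.4]]
```

View pics/ov_scene.png

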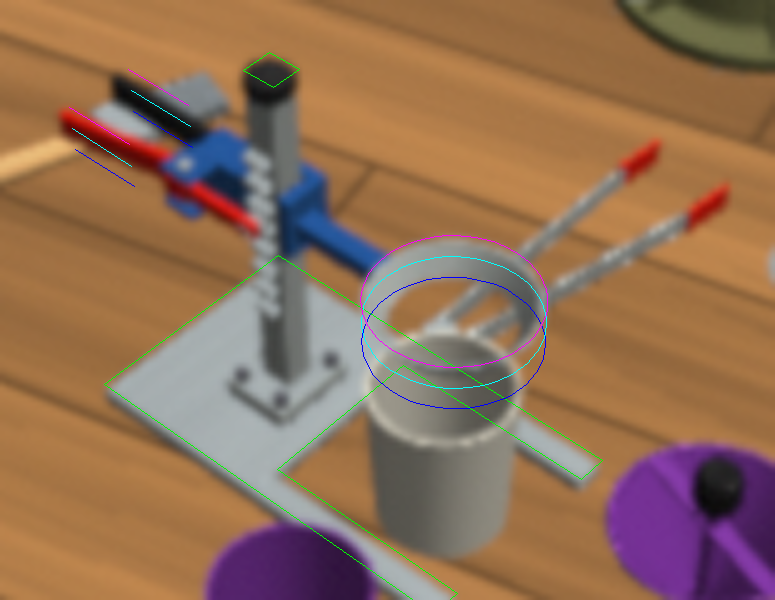

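View pics/ov_side.png

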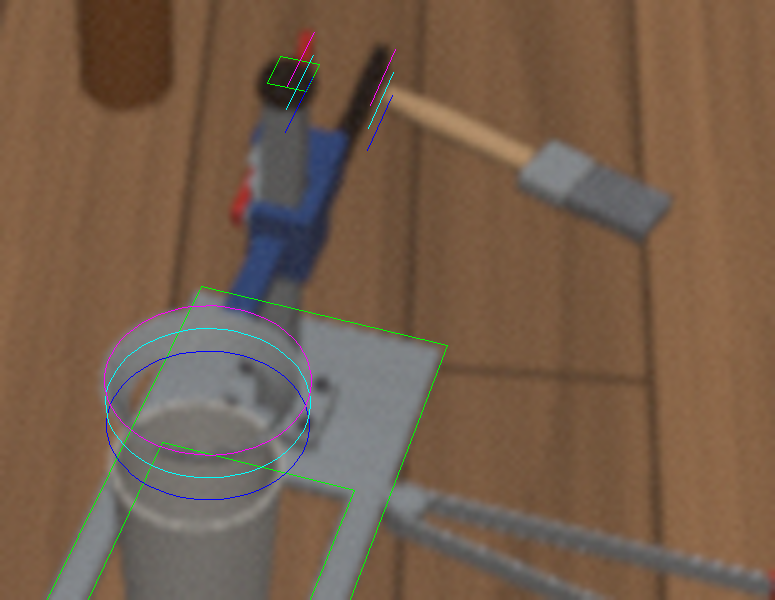

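```bash
cat >> h.py <<'E'
import pickle
from scipy.spatial.transform import Rotation as R
def W(p,l):
    l=np.atleast_2d(l)/1000; c,s=np.cos(p[2]),np.sin(p[2])
    return np.c_[p[0]+c*l[:,0]-s*l[:,1],p[1]+s*l[:,0]+c*l[:,1],l[:,2]]
E
python3 - <<'E'
from h import *
from bench import ctrl
cs,cd=pickle.load(open("cams.pkl","rb")); p=np.load("stand.npy")
s=ctrl.get_state(); M=R.from_rotvec(s["tool_rot"]).as_matrix(); print(M.round(3))
print("grip64",W(p,(0,-115,160)),"seat80",W(p,(0,130,176)))
A=lambda u,v:(180+u/3-.3,220+v/3-.3); B=lambda u,v:(290+u/3.6-.3,190+v/3.6-.3)
print("knob",tri([(cd,A(336,262)),(cs,B(413,169))]))
print("rim ctr",tri([(cd,A(334,286)),(cs,B(406,198))]))
print("syrup cap",tri([(cd,(249,75)),(cs,(133,178))]))
print("can top",tri([(cd,(255,40)),(cs,(73,161))]))
print("purple knob",tri([(cd,A(224,70)),(cs,B(157,188))]))
print("green knob",tri([(cd,A(579,377)),(cs,B(543,71))]))
print("white tub rim",tri([(cd,(220+178/4,95+392/4)),(cs,(170+478/4.4,140+355/4.2857))]), "ring axis", W(p,(0,130,104)))
E
```

```text
[[ 0.426 -0.     0.905]
 [-0.905  0.001  0.426]
 [-0.001 -1.    -0.   ]]
grip64 [[ 0.50599843 -0.20908505  0.16      ]] seat80 [[0.56427294 0.0288836  0.176     ]]
knob (array([0.48404093, 0.35480986, 0.12730297]), array([ 0., -0.,  0.,  0.]))
rim ctr (array([0.48401526, 0.35629245, 0.09545216]), array([-0.,  0., -0., -0.]))
syrup cap (array([ 0.65290328, -0.39806645,  0.1557311 ]), array([ 0.1, -0.2,  0.1,  0.2]))
can top (array([ 0.65877529, -0.62995642,  0.13515945]), array([-0. ,  0.1, -0. , -0.1]))
purple knob (array([0.57678348, 0.19246885, 0.11403176]), array([ 0.1, -0.2,  0.2,  0.3]))
green knob (array([0.32176145, 0.41738756, 0.11334336]), array([-0. ,  0.1, -0.1, -0.1]))
white tub rim (array([0.56874728, 0.02630951, 0.09939046]), array([-0.1,  0.2, -0.1, -0.2])) ring axis [[0.56427294 0.0288836  0.104     ]]
```

Call:
{"api": "drive_tool", "payload": {"increments": "-10 -6 15 0 0;-24 -6 36 0 0;-24 -6 36 0 0;-24 -6 36 0 0;-24 -6 36 0 0;-24 0 36 0 0;-24 0 36 0 0;-24 0 36 0 0;-24 0 36 0 0;-24 0 36 0 0;-19 0 30 0 0;0 0 0 -10.2 0;0 0 0 -10.2 0;0 0 0 -10.2 0;0 0 0 -10.2 0;0 0 0 -10.2 0;0 0 0 0 0"}}

```text
time: 2.38
position: [0.5064, -0.2081, 0.253]
tool_rot: [-1.563, 0.189, -0.19]
ft_force: [0.4, -0.7, -0.2]
grip_width: 1.0
```

```bash
python3 - <<'E'
from h import *
from bench import ctrl,get_image
s=ctrl.get_state(); M=R.from_rotvec(s["tool_rot"]).as_matrix(); print(s["position"],M.round(3)); p=np.load("stand.npy")
d=get_image("wrist"); im=d["img"][:,:,::-1].copy(); c=cam(d)
def L(l,col):
    q=proj(c,W(p,l)).astype(int); cv2.polylines(im,[q.reshape(-1,1,2)],False,col,1)
z=170
for x in(-18,29): L([(x,-90,z),(x,-140,z)],(0,255,0))
L([(10,11,255),(10,-11,255),(-10,-11,255),(-10,11,255)],(0,255,0))
cv2.imwrite("pics/w1.png",im)
print((M.T@(W(p,(0,-115,160-18.7))[0]-s["position"])*1000).round(1))
E
```

```text
[ 0.5063592  -0.20812278  0.25301124] [[ 0.971  0.     0.239]
 [-0.239 -0.     0.971]
 [ 0.    -1.    -0.   ]]
[ -0.2 111.7  -1. ]
```

View pics/w1.png

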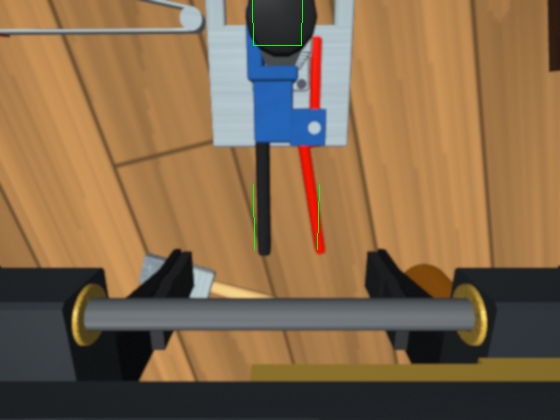

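Call:
{"api": "drive_tool", "payload": {"increments": "2 20 -1 0 0;0 24 0 0 0;0 24 0 0 0;0 24 0 0 0;0 15 0 0 0;0 5 0 0 0;0 0 0 0 0;0 0 0 0 60;0 0 0 0 100;0 0 0 0 120;0 0 0 0 130;0 0 0 0 140", "squeeze": 40}}

```text
time: 3.92
position: [0.5106, -0.2119, 0.1414]
tool_rot: [-1.564, 0.184, -0.194]
ft_force: [6.5, -3.3, -1.3]
grip_width: 0.523
```

```bash
cat > shot.py <<'E'
import sys
from h import *
from bench import ctrl,get_image
s=ctrl.get_state(); print(s["time"],s["position"].round(4),s["ft_force"].round(1),round(s["grip_width"]*87,1))
n,o=sys.argv[1:3]
im=get_image(n)["img"][:,:,::-1]
if len(sys.argv)>3:
    x,y,w,h,k=map(float,sys.argv[3:]); im=cv2.resize(im[int(y):int(y+h),int(x):int(x+w)],None,fx=k,fy=k,interpolation=cv2.INTER_CUBIC)
cv2.imwrite("pics/"+o,im)
E
python3 shot.py wrist w2.png
```

```text
3.925 [ 0.5106 -0.2119  0.1414] [ 6.5 -3.3 -1.3] 45.5
```

View pics/w2.png

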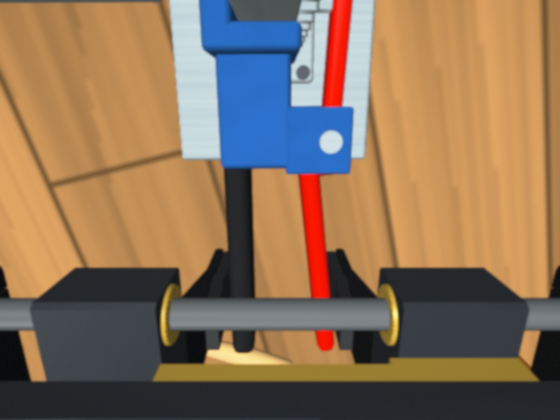

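Call:
{"api": "drive_tool", "payload": {"increments": "0 0 0 0 150;0 0 0 0 160;0 0 0 0 180;0 0 0 0 200;0 0 0 0 255;0 0 0 0 255"}}

```text
time: 4.72
position: [0.5068, -0.2111, 0.1401]
tool_rot: [-1.563, 0.191, -0.187]
ft_force: [-4.5, -2.4, -3.9]
grip_width: 0.406
```

```bash
python3 shot.py wrist w3.png
```

```text
4.725 [ 0.5068 -0.2111  0.1401] [-4.5 -2.4 -3.9] 35.3
```

View pics/w3.png

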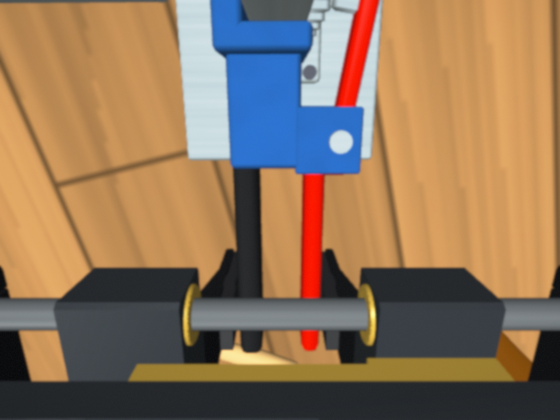

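Call:
{"api": "drive_tool", "payload": {"increments": "0 -2 0 0 255;0 -3 0 0 255;0 -3 0 0 255;0 -3 0 0 255;0 -3 0 0 255;0 -2 0 0 255;0 0 0 0 255;0 0 0 0 255;0 0 0 0 255"}}

```text
time: 5.9
position: [0.5069, -0.2111, 0.1563]
tool_rot: [-1.563, 0.191, -0.188]
ft_force: [-4.8, -1.9, -3.3]
grip_width: 0.402
```

```bash
python3 shot.py side s2.png 225 100 155 120 5
```

```text
5.9 [ 0.5069 -0.2111  0.1563] [-4.8 -1.9 -3.3] 35.0
```

View pics/s2.png

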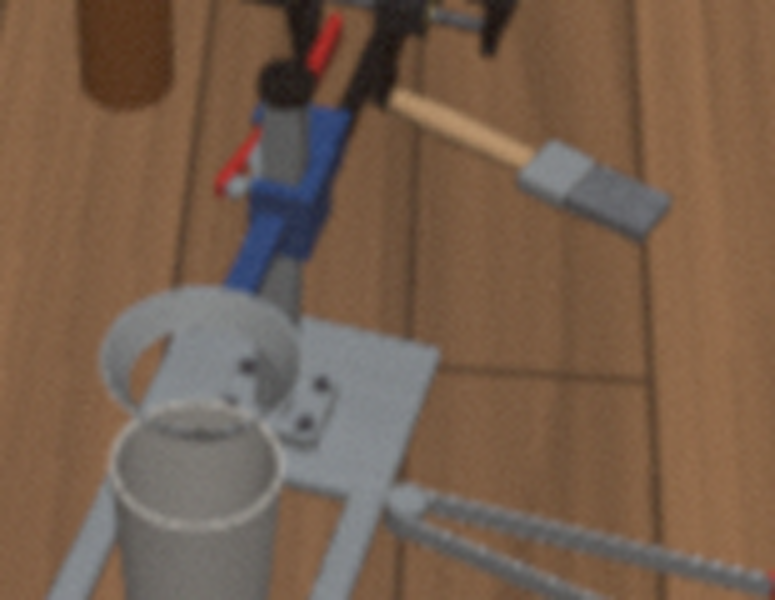

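Call:
{"api": "drive_tool", "payload": {"increments": "0 0 0 0 120;0 0 0 0 60;0 0 0 0 0;0 0 0 0 0;0 0 0 0 0"}}

```text
time: 6.58
position: [0.5084, -0.2101, 0.1569]
tool_rot: [-1.562, 0.188, -0.189]
ft_force: [-0.0, 0.0, 0.3]
grip_width: 0.885
```

```bash
python3 shot.py wrist w4.png;python3 shot.py side s3.png 225 100 155 120 5; python3 shot.py scene sc3.png 190 145 155 120 5
```

```text
6.575 [ 0.5084 -0.2101  0.1569] [-0.   0.   0.3] 77.0
6.625 [ 0.5083 -0.2103  0.1568] [ 0.7  0.5 -0.9] 81.0
6.675 [ 0.5081 -0.2104  0.1566] [-0.1 -0.3 -0.2] 83.2
```

View pics/w4.png

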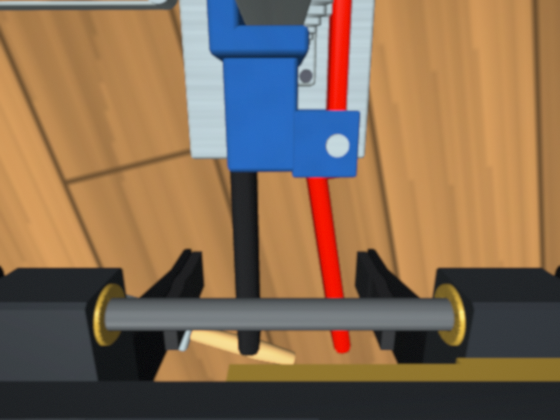

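View pics/s3.png

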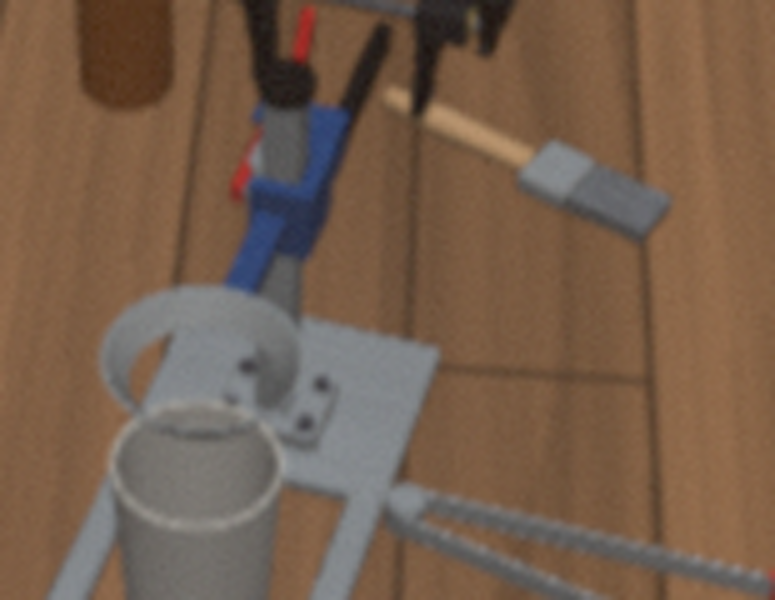

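View pics/sc3.png

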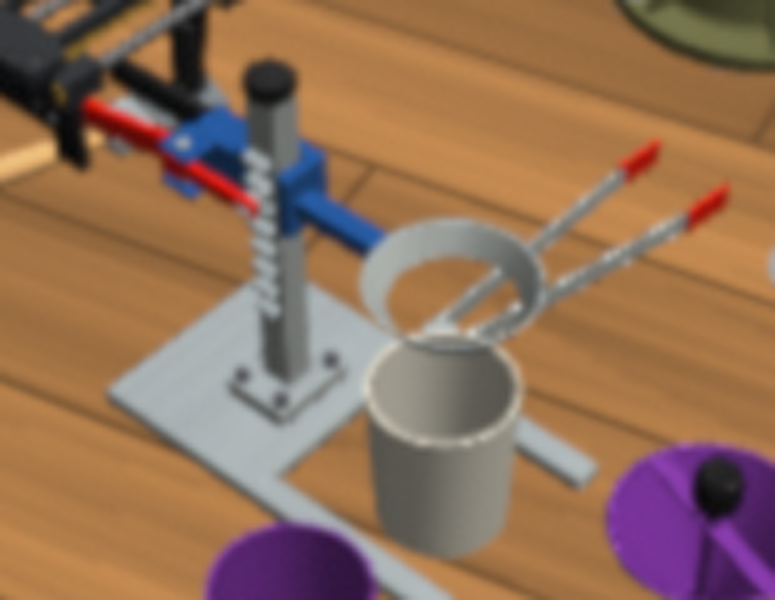

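```bash
python3 - <<'E'
from h import *
cs,cd=pickle.load(open("cams.pkl","rb")); p=np.load("stand.npy")
th=np.linspace(0,2*np.pi,200)
def ext(c,q,r=.05):
    u=proj(c,np.c_[q[0]+r*np.cos(th),q[1]+r*np.sin(th),0*th+q[2]]); return np.array([u[:,0].min(),u[:,0].max(),u[:,1].min()])
def fit(sc,sd):
    o=[(cs,np.array(sc)/5-.3+[190,190,145]),(cd,np.array(sd)/5-.3+[225,225,100])]
    f=lambda q:np.concatenate([ext(c,q)-v for c,v in o]); r=least_squares(f,[.56,.03,.18]); return r.x,r.fun.round(2)
print("now",fit((360,547,218),(100,300,286)), W(p,(0,130,184)))
print("before",fit((360,548,236),(104,307,305)))
from scipy.spatial.transform import Rotation
E
```

```text
now (array([0.5674162 , 0.0303273 , 0.18258412]), array([-0.22,  0.2 ,  0.27, -0.82,  0.99, -0.15])) [[0.56427294 0.0288836  0.184     ]]
before (array([0.56504702, 0.02952716, 0.16814932]), array([ 0.04, -0.12, -0.07, -0.41,  0.39,  0.1 ]))
```

Call:
{"api": "drive_tool", "payload": {"increments": "0 -20 0 0 0;0 -40 0 0 0;0 -40 0 0 0;0 -40 0 0 0;-5 -10 20 0 0;-13 0 44 0 0;-13 0 45 0 0;-13 0 45 0 0;-13 0 45 0 0;-13 0 45 0 0;-13 0 45 0 0;-13 0 45 0 0;-13 0 45 0 0;-13 0 45 0 0;-13 0 45 0 0;-13 0 44 0 0;-10 0 30 0 0;0 0 0 0 0;0 0 0 0 0"}}

```text
time: 9.1
position: [0.4836, 0.3537, 0.3058]
tool_rot: [-1.564, 0.189, -0.188]
ft_force: [0.1, -0.3, 0.1]
grip_width: 1.001
```

```bash
python3 - <<'E'
from h import *
from bench import ctrl,get_image
s=ctrl.get_state(); M=R.from_rotvec(s["tool_rot"]).as_matrix(); print(s["time"],s["position"],M.round(3),s["joint_positions"].round(2),s["ft_force"].round(1))
d=get_image("wrist"); im=d["img"][:,:,::-1].copy(); c=cam(d)
print(proj(c,[[.484,.355,.132],[.484,.355,.102]]).round(1))
cv2.imwrite("pics/w5.png",im)
pickle.dump(c,open("cw5.pkl","wb"))
E
```

```text
9.1 [0.4836228  0.35372923 0.30576889] [[ 0.971 -0.001  0.238]
 [-0.238 -0.001  0.971]
 [-0.001 -1.    -0.002]] [ 0.05  0.3  -0.9   1.42  0.23  1.53 -1.08] [ 0.1 -0.3  0.1]
[[279.1 186.1]
 [279.1 179.6]]
```

View pics/w5.png

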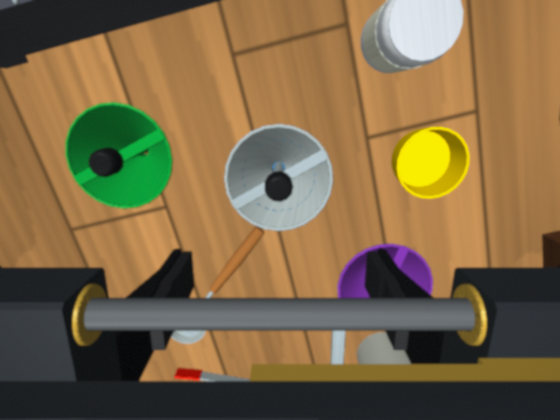

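Call:
{"api": "drive_tool", "payload": {"increments": "0 20 1 0 0;0 35 0 0 0;0 40 0 0 0;0 40 0 0 0;0 35 0 0 0;0 15 0 0 0;0 7 0 0 0;0 2 0 0 0;0 0 0 0 0;0 0 0 0 80;0 0 0 0 140;0 0 0 0 165", "squeeze": 35}}

```text
time: 10.65
position: [0.4844, 0.3552, 0.1127]
tool_rot: [-1.562, 0.189, -0.189]
ft_force: [-0.0, 0.1, 0.6]
grip_width: 0.744
```

```bash
python3 shot.py wrist w6.png; python3 shot.py side s6.png 220 220 180 150 4
```

```text
10.65 [0.4844 0.3552 0.1127] [-0.   0.1  0.6] 64.7
10.7 [0.4844 0.3552 0.1126] [0.6 0.7 0.9] 60.6
```

View pics/w6.png

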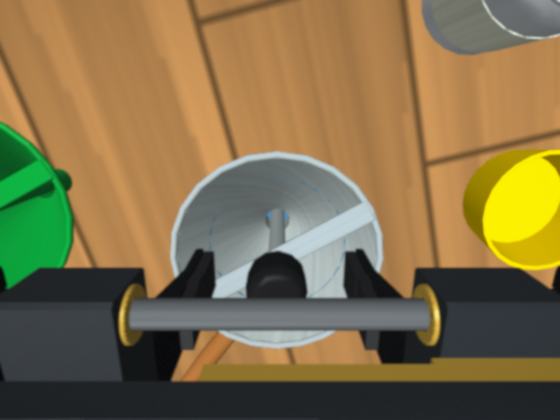

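View pics/s6.png

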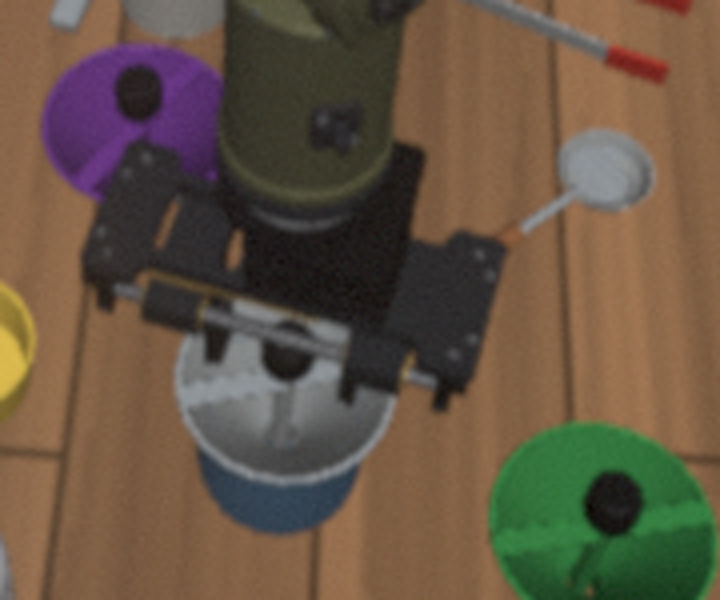

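Call:
{"api": "drive_tool", "payload": {"increments": "0 0 0 0 170;0 0 0 0 180;0 0 0 0 200;0 0 0 0 255;0 0 0 0 255;0 0 0 0 255;0 -2 0 0 255;0 -4 0 0 255;0 -4 0 0 255;0 0 0 0 255"}}

```text
time: 12.0
position: [0.485, 0.3551, 0.123]
tool_rot: [-1.562, 0.189, -0.19]
ft_force: [-0.2, -0.3, -2.9]
grip_width: 0.311
```

```bash
python3 shot.py scene sc7.png 290 170 200 150 4; python3 shot.py wrist w7.png
```

```text
12.0 [0.485  0.3551 0.123 ] [-0.2 -0.3 -2.9] 27.0
12.05 [0.4848 0.355  0.1227] [ 0.7 -0.6 -2.4] 27.0
```

View pics/sc7.png

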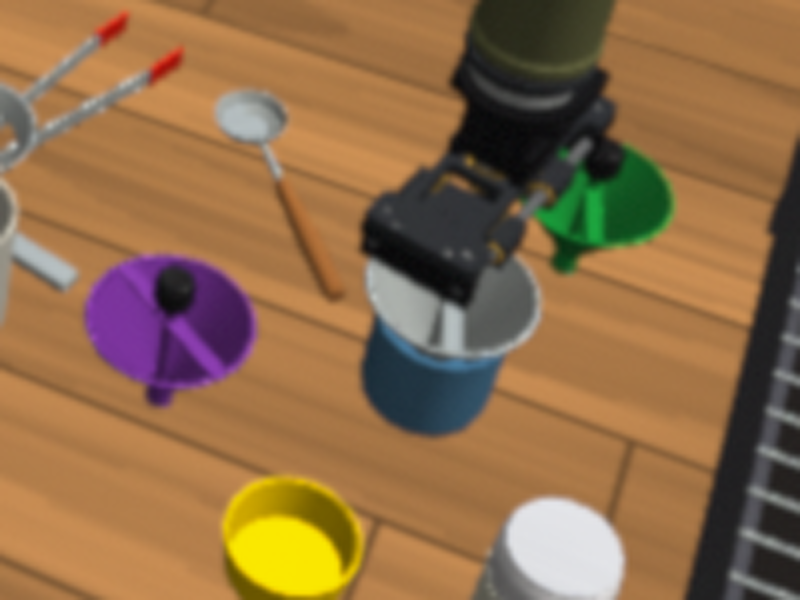

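View pics/w7.png

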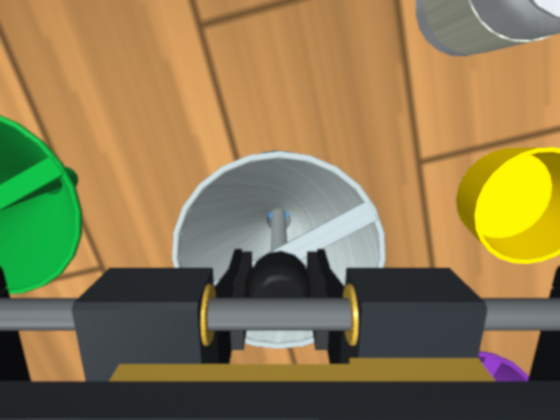

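Call:
{"api": "drive_tool", "payload": {"increments": "0 -6 0 0 255;0 -12 0 0 255;0 -20 0 0 255;0 -24 0 0 255;0 -24 0 0 255;0 -24 0 0 255;0 -24 0 0 255;0 -24 0 0 255;0 -16 0 0 255;0 -8 0 0 255;0 0 0 0 255"}}

```text
time: 13.48
position: [0.4844, 0.3553, 0.3048]
tool_rot: [-1.562, 0.189, -0.189]
ft_force: [0.1, 0.0, -4.3]
grip_width: 0.31
```

```bash
python3 shot.py side s8.png 180 150 240 180 3.3
```

```text
13.475 [0.4844 0.3553 0.3048] [ 0.1  0.  -4.3] 27.0
```

View pics/s8.png

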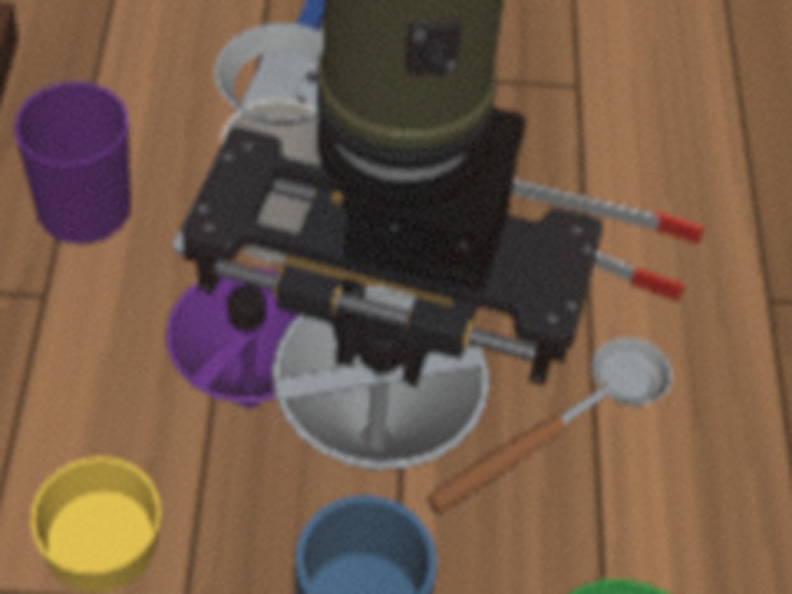

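Call:
{"api": "drive_tool", "payload": {"increments": "4 0 -8 0 255;10 0 -18 0 255;15 0 -29 0 255;16 0 -30 0 255;16 0 -30 0 255;16 0 -30 0 255;16 0 -30 0 255;16 0 -30 0 255;16 0 -30 0 255;14 0 -28 0 255;9 0 -18 0 255;6 0 -11 0 255;3 0 -5 0 255;0 0 0 0 255;0 0 0 0 255"}}

```text
time: 15.4
position: [0.5657, 0.0307, 0.3046]
tool_rot: [-1.562, 0.188, -0.187]
ft_force: [-0.5, -0.3, -3.5]
grip_width: 0.313
```

```bash
python3 - <<'E'
from h import *
from bench import ctrl,get_image
s=ctrl.get_state(); M=R.from_rotvec(s["tool_rot"]).as_matrix(); print(s["time"],s["position"],s["ft_force"].round(1)); p=np.load("stand.npy")
print((M.T@(np.array([.566,.029,s["position"][2]])-s["position"])*1000).round(1))
th=np.linspace(0,2*np.pi,60)
for n,(x0,y0) in {"scene":(210,120),"side":(190,80)}.items():
    d=get_image(n);c=cam(d);k=4; im=cv2.resize(d["img"][y0:y0+145,x0:x0+195,::-1],None,fx=k,fy=k,interpolation=cv2.INTER_CUBIC)
    t=s["position"]
    def L(z,r,q,col):
        u=((proj(c,np.c_[q[0]+r*np.cos(th),q[1]+r*np.sin(th),0*th+z])-[x0,y0]+.5)*k).astype(int); cv2.polylines(im,[u.reshape(-1,1,2)],True,col,1)
    kz=t[2]+.0187
    L(kz-.030,.056,t,(0,255,0)); L(kz-.115,.010,t,(0,0,255)); L(.184,.05,(.566,.029),(255,0,255))
    cv2.imwrite(f"pics/a_{n}.png",im)
E
```

```text
15.4 [0.56574886 0.03070086 0.30462773] [-0.5 -0.3 -3.5]
[ 0.6 -0.  -1.6]
```

View pics/a_scene.png

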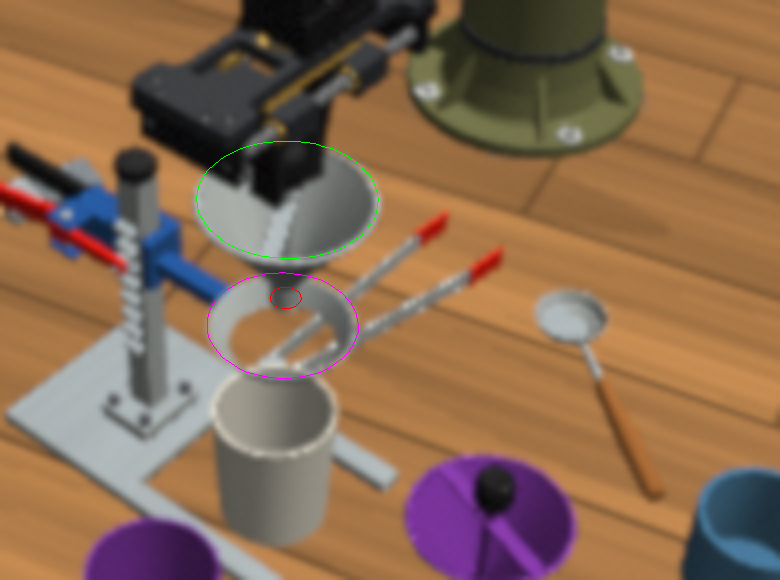

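View pics/a_side.png

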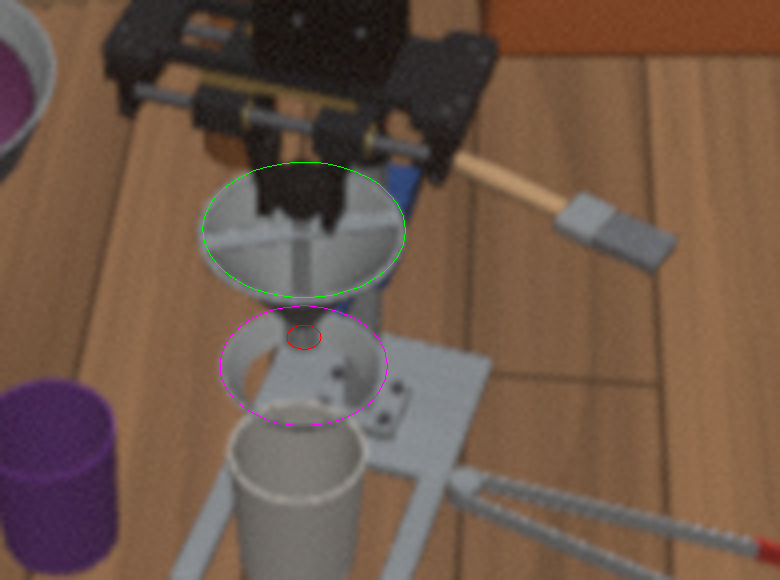

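Call:
{"api": "drive_tool", "payload": {"increments": "0.5 5 -1 0 255;0 10 0 0 255;0 12 0 0 255;0 12 0 0 255;0 12 0 0 255;0 12 0 0 255;0 8 0 0 255;0 4 0 0 255;0 3 0 0 255;0 2 0 0 255;0 0 0 0 255"}}

```text
time: 16.88
position: [0.5663, 0.0282, 0.2246]
tool_rot: [-1.563, 0.189, -0.189]
ft_force: [-0.3, -0.5, -2.7]
grip_width: 0.31
```

Call:
{"api": "drive_tool", "payload": {"increments": "0 2 0 0 255;0 2 0 0 255;0 2 0 0 255;0 0 0 0 255"}}

```text
time: 17.38
position: [0.566, 0.0282, 0.2183]
tool_rot: [-1.563, 0.189, -0.189]
ft_force: [-0.5, 0.5, -3.5]
grip_width: 0.309
```

```bash
python3 shot.py side s9.png 190 80 195 145 4; python3 shot.py scene sc9.png 210 120 195 145 4
```

```text
17.375 [0.566  0.0282 0.2183] [-0.5  0.5 -3.5] 26.9
17.425 [0.5661 0.0281 0.2184] [-0.  -0.8 -2.4] 26.9
```

View pics/s9.png

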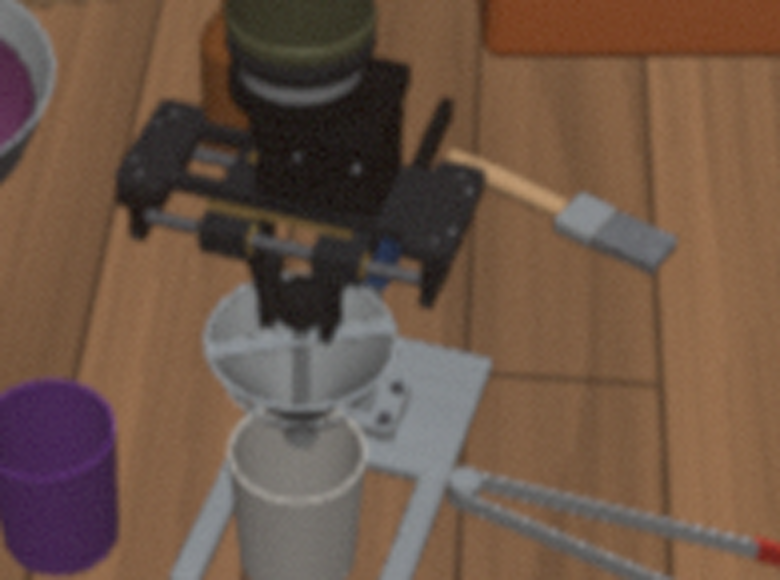

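View pics/sc9.png

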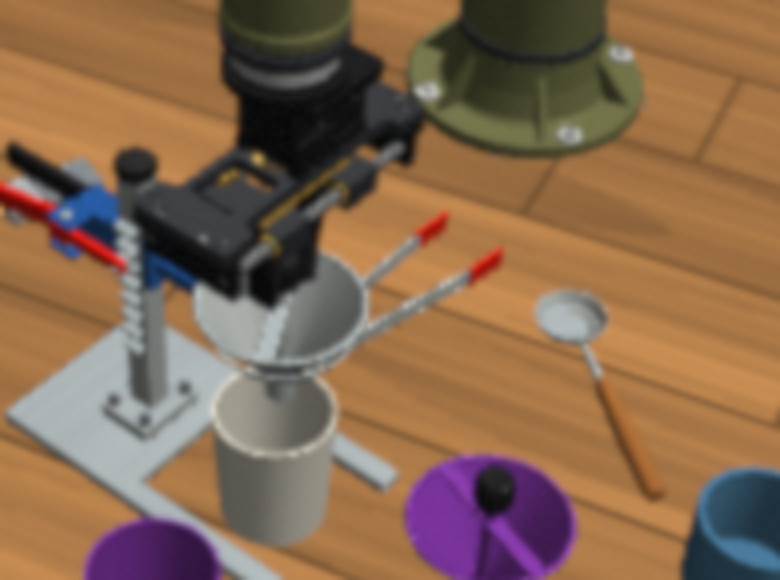

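Spout is inside the ring, no contact yet. Lower in 1 mm rows.

Call:
{"api": "drive_tool", "payload": {"increments": "0 1 0 0 255;0 1 0 0 255;0 1 0 0 255;0 1 0 0 255;0 0 0 0 255"}}

```text
time: 18.1
position: [0.5661, 0.0282, 0.2144]
tool_rot: [-1.563, 0.189, -0.189]
ft_force: [-0.4, -0.5, -3.5]
grip_width: 0.312
```

Call:
{"api": "drive_tool", "payload": {"increments": "0 1 0 0 255;0 1 0 0 255;0 0 0 0 255"}}

```text
time: 18.48
position: [0.5659, 0.0287, 0.2125]
tool_rot: [-1.562, 0.189, -0.188]
ft_force: [-1.4, 0.9, -1.6]
grip_width: 0.311
```

Call:
{"api": "drive_tool", "payload": {"increments": "-0.7 0 0.4 0 255;0 1 0 0 255;0 0 0 0 255;0 0 0 0 255"}}

```text
time: 18.98
position: [0.5654, 0.029, 0.2116]
tool_rot: [-1.562, 0.189, -0.189]
ft_force: [-1.9, 1.2, -1.1]
grip_width: 0.312
```

Call:
{"api": "drive_tool", "payload": {"increments": "-0.7 0 0.4 0 255;0 0.5 0 0 255;0 0.5 0 0 255;0 0 0 0 255"}}

```text
time: 19.48
position: [0.5652, 0.0292, 0.211]
tool_rot: [-1.563, 0.189, -0.19]
ft_force: [-1.2, 0.5, 3.2]
grip_width: 0.31
```

Call:
{"api": "drive_tool", "payload": {"increments": "0 0.5 0 0 255;0 0 0 0 255;0 0 0 0 255"}}

```text
time: 19.85
position: [0.5652, 0.0293, 0.2106]
tool_rot: [-1.563, 0.189, -0.19]
ft_force: [-2.4, 0.8, 4.9]
grip_width: 0.311
```

```bash
python3 shot.py side s10.png 220 130 100 75 8; python3 shot.py scene sc10.png 230 160 100 75 8
```

```text
19.85 [0.5652 0.0293 0.2106] [-2.4  0.8  4.9] 27.1
19.9 [0.5652 0.0293 0.2106] [-2.6  0.8  5.1] 27.1
```

View pics/s10.png

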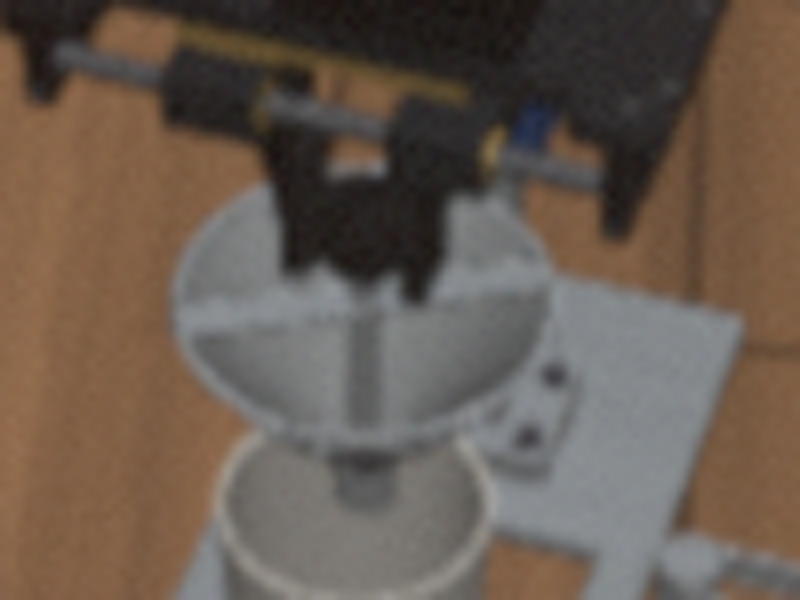

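View pics/sc10.png

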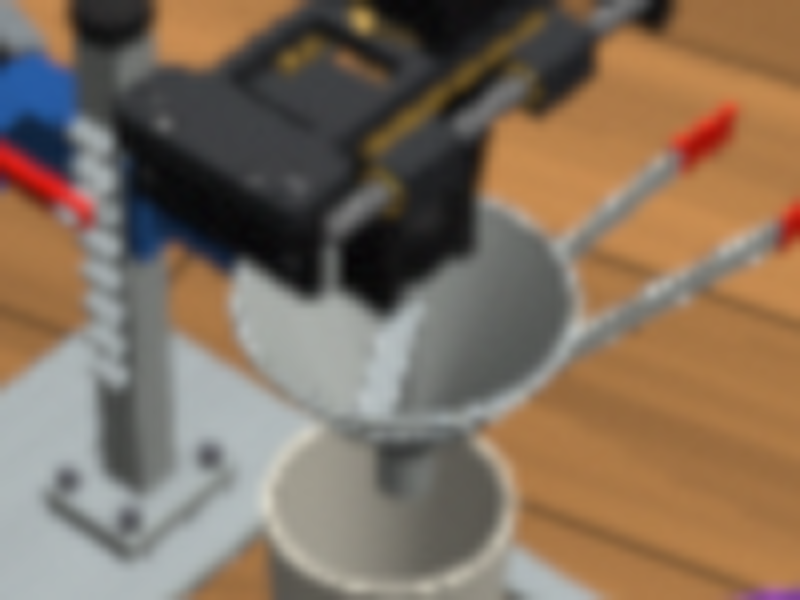

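Call:
{"api": "drive_tool", "payload": {"increments": "-0.6 0 0 0 255;0 0 0 0 255;0 0 0 0 180;0 0 0 0 165;0 0 0 0 150;0 0 0 0 120;0 0 0 0 80;0 0 0 0 80"}}

```text
time: 20.95
position: [0.5644, 0.0294, 0.2099]
tool_rot: [-1.563, 0.189, -0.189]
ft_force: [0.1, -0.4, -0.3]
grip_width: 0.645
```

```bash
python3 shot.py wrist w11.png; python3 shot.py side s11.png 220 130 100 75 8
```

```text
20.95 [0.5644 0.0294 0.2099] [ 0.1 -0.4 -0.3] 56.1
21.0 [0.5644 0.0294 0.21  ] [ 0.  -0.5  0.1] 57.8
```

View pics/w11.png

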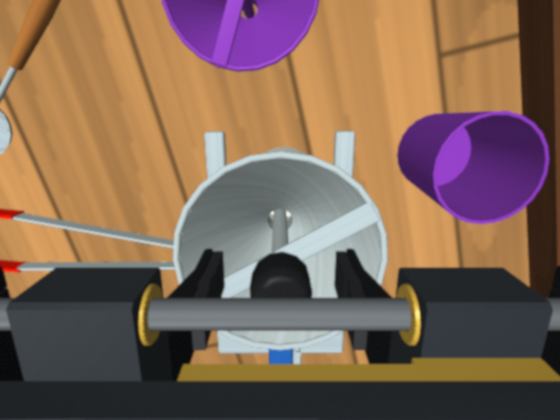

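View pics/s11.png

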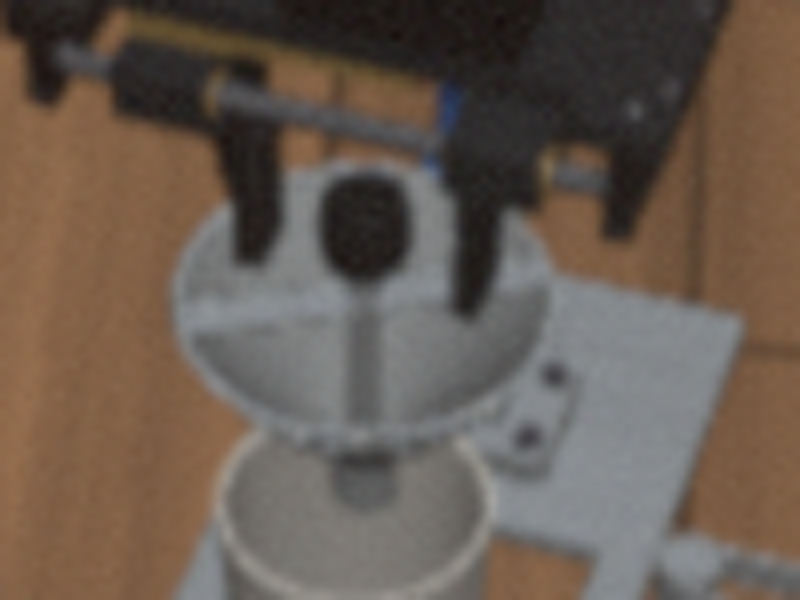

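Call:
{"api": "drive_tool", "payload": {"increments": "0 -5 0 0 60;0 -10 0 0 60;0 -20 0 0 60;0 -30 0 0 60;0 -30 0 0 60;0 -30 0 0 60;0 -30 0 0 60;0 -30 0 0 60;0 0 0 0 60"}}

```text
time: 22.18
position: [0.5654, 0.03, 0.3983]
tool_rot: [-1.562, 0.185, -0.193]
ft_force: [-0.5, -0.5, -0.9]
grip_width: 0.765
```

```bash
python3 - <<'E'
from h import *
from bench import ctrl,get_image
s=ctrl.get_state(); print(s["time"],s["position"],s["ft_force"].round(1))
th=np.linspace(0,2*np.pi,60); q=(.566,.0292)
for n,(x0,y0) in {"scene":(200,140),"side":(210,100)}.items():
    d=get_image(n);c=cam(d);k=6; im=cv2.resize(d["img"][y0:y0+100,x0:x0+130,::-1],None,fx=k,fy=k,interpolation=cv2.INTER_CUBIC)
    cv2.imwrite(f"pics/raw_{n}.png",im)
    def L(z,r,col):
        u=((proj(c,np.c_[q[0]+r*np.cos(th),q[1]+r*np.sin(th),0*th+z])-[x0,y0]+.5)*k).astype(int); cv2.polylines(im,[u.reshape(-1,1,2)],True,col,1)
    L(.198,.056,(0,255,0)); L(.113,.010,(0,0,255)); L(.228,.014,(255,255,0))
    cv2.imwrite(f"pics/f_{n}.png",im)
E
```

```text
22.175 [0.56541891 0.03003199 0.39831326] [-0.5 -0.5 -0.9]
```

View pics/f_scene.png

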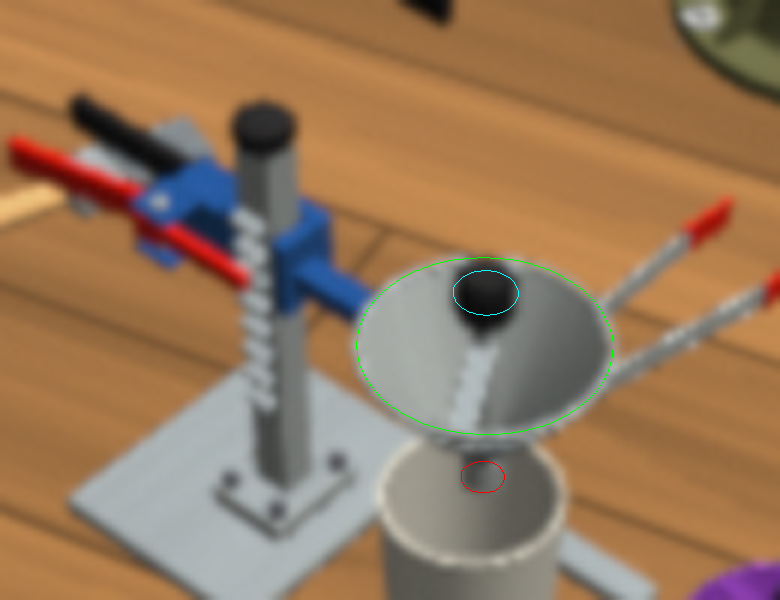

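View pics/f_side.png

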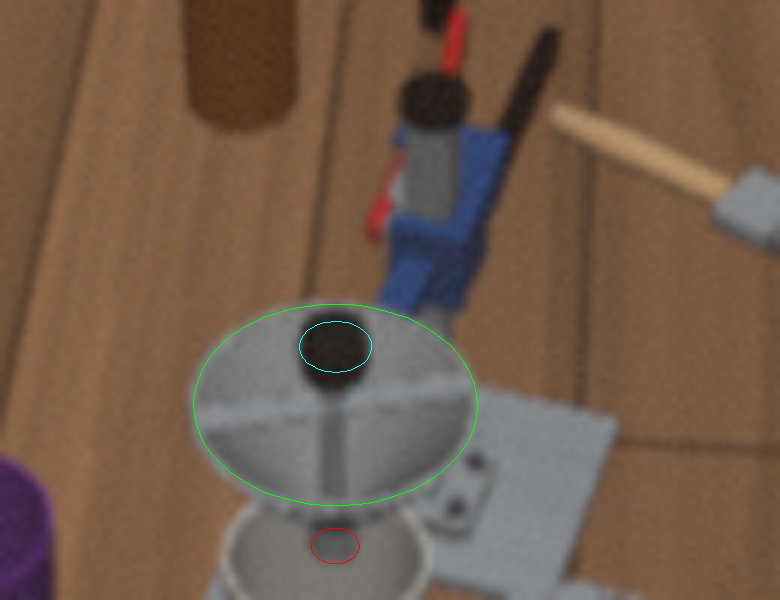

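View pics/raw_side.png

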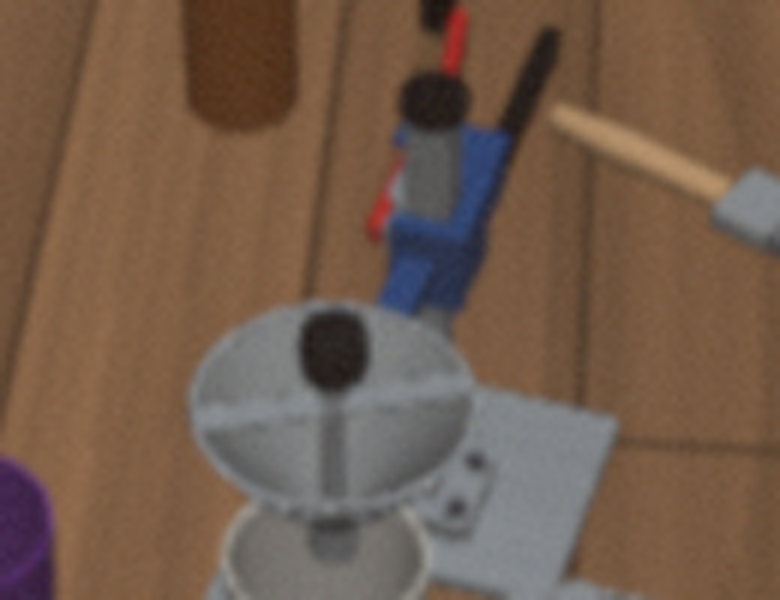

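```bash
python3 shot.py side s12.png; python3 - <<'E'
import cv2
a=cv2.imread("pics/side0.png");b=cv2.imread("pics/s12.png");cv2.imwrite("pics/cmp.png",cv2.hconcat([a[140:400,150:420],b[140:400,150:420]]))
E
```

```text
22.275 [0.5644 0.0296 0.3953] [-0.2  0.8 -0.6] 66.7
```

View pics/cmp.png

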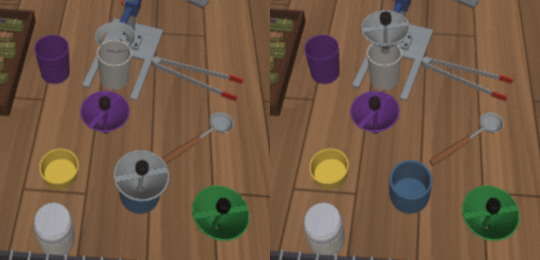

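All is in place and nothing else has moved. I'm handing in the job.

```bash
python3 -c "
from bench import workorder
print(workorder.close_job())"
```

```text
the job is handed in; nothing more can be done
None
```

The stand is set for the tall white tub and the steel funnel is seated in its ring; I handed the job in at about 22 s.

- **Holder:** I squeezed the lever to 35 mm across the bars (its stop), raised the holder 16 mm from 0.064 to 0.080, and let go. At that notch the spout tip sits at 113 mm, 9 mm above the tub's 104 mm rim; one notch lower it would be 7 mm below the rim. The lever sprang back out. The ring top measured about 183 mm against 184 mm expected.
- **Funnel:** I lifted it out of the blue crock and lowered it slowly, correcting by about a millimetre when it first touched the ring. It took about 8 N of net downward press before I let go. In the last images from both fixed cameras, its rim and knob match the fully home, upright pose to within about a pixel.
- **Everything else:** In the side view before and after, the tubs, crock, spoon, tongs and look-alike funnels show no visible change. The gripper was clear, about 0.19 m above the seated funnel position, at hand-in.
- **Disagreements:** The different ways of measuring the ring's centre differed by 2–3 mm, and the funnel hung 2–3 mm lower in the grip than I had assumed. Lowering it by feel took up both. None of the final checks failed.

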